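Try blowpipe sleeves on the leaning gauge pin and sort them

ROBOT

A 6-joint arm with a two-finger parallel gripper is mounted at the origin on the work surface. World frame = base frame: x ahead of the robot, y to its left, z up, the work surface at z = 0. Lengths are in m, angles in rad, forces in N, time in s.
With the tool pointing down it reaches from about 0.275 to 0.825 m from the base axis. Payload 4.9 kg.
Tool frame: the origin (TCP) lies midway between the tips of the shut fingers; the grasp point (between the pads) lies 19 mm behind it (bot.grip_depth is the distance from the TCP to the grasp point, in m); z points along the fingers, y is the line along which they close (so a half turn about z gives the same grasp; the last joint's range is limited). The gripper opens to 85 mm and grips with 20 to 120 N. Pads are 22 mm wide; open, the fingers measure 114 mm over their backs; the gripper's body (76 mm by 85 mm) begins 54 mm behind the grasp point. The pads swing forward as they close: fully open they stand 13 mm farther back than shut.
Start: joints at [0.974, 0.326, -0.193, 1.052, 0, 1.437], TCP at [0.246, 0.492, 0.231] pointing down, gripper open.
Joint ranges: [-2.65, 2.65], [-0.97, 1.79], [-1.3, 1.35], [-1.93, 2.1], [-1.47, 1.37], [-3.14, 3.14]. Speed limits (rad/s): [2.57, 2.57, 3.14, 3.14, 3.14, 3.14].

INTERFACE

Orientations are given as a unit quaternion [w, x, y, z].
In Python, from cell import bot gives the robot as it stands. Calls block until the motion is done:
- bot.move_pose(position, orientation): joint-space move of the TCP to a pose.
- bot.move_linear(position, speed=0.15, rotation=None, until_force=None): straight line of the TCP; rotation=None keeps the orientation; speed is the mean speed in m/s. With until_force (N) it stops when the force on the tool has changed by that much, and returns True; else False.
- bot.goto_joints(angles): joint-space move.
- bot.set_gripper(opening, grasp_force=None): opening from 0.0 (shut) to 1.0 (fully open); grasp_force is the grip in N (None keeps the last); returns when the fingers have stopped.
- bot.wait(seconds).
- bot.solve_ik(position, orientation): joint angles nearest the present ones, or None.
- bot.camera(name): name is "side" or "top" or "wrist"; returns the picture (420x560x3 uint8, red, green, blue); there is no depth.
- bot.calibration(name): a dict with "mtx" (3x3 intrinsics, pixels), "extrinsics" (4x4, takes a point from world to camera coordinates); the wrist camera has in their place "hand_eye" (4x4, takes a point from camera to tool coordinates, whose origin is the TCP and whose axes are the flange's). Camera axes: x right, y down, z forward; pixel columns grow to the right and rows downward; lengths in m; the calibration is good to about 2 mm. A picture is of the moment at which its call begins: read the wrist's pose just before it. calibration takes no time and is no camera call.
A pose or a line that the arm cannot do raises bot.PlanningError and nothing moves.
- bot.close_job(): hands the job in; it is judged then, once.
Trained networks look in the newest picture that a camera, given by its name, has taken for a name from the list of things; names that differ only in an ending like _2 or _b are one class to them, and where a whole thing is asked for, a point or a joint stands for the part that bears it (a point fixed in the world has none). Each returns a list of dicts, best first, with "confidence" (0 to 1); they miss things now and then, are a little off and sometimes report something else, mostly with a low value. They report only what shows in the picture. A call takes as long as a camera call.
- bot.search_frame(camera, thing): "bbox" ([left, top, width, height] in pixels, round what is visible of it).
Readings, each from a call of its own:
- bot.read_clock(): time.
- bot.read_joint_positions(): joint angles.
- bot.read_joint_vel(): joint speeds.
- bot.read_joint_efforts(): joint torques, N m.
- bot.read_position(): TCP position.
- bot.read_tool_rot(): TCP orientation.
- bot.read_ft_force(): force on the tool from outside, world axes, zero at the start.
- bot.read_moment(): the same for the moment, N m.
- bot.read_gripper_width(): opening from 0.0 (shut) to 1.0 (fully open).
- bot.read_finger_force(): force on a finger pad.
Only numpy, scipy, OpenCV 4.12 (cv2) and the standard library are available. Lean on these libraries where they do the work, as an engineer would, in place of code of your own. Each camera call takes 0.05 s, during which the arm holds its last target. There are 200 camera calls.

TASK

Of the two standing blowpipe sleeves one fits the leaning gauge pin and one is choked inside: find out which by sliding one along the pin until it stops, without forcing it. Leave the sleeve that fits fully home on the pin, against the shoulder, and stand the choked one upright in the round steel pan. Let go of both and leave the other things on the bench where they are.

Things in the scene. Friction and masses are not known exactly. Their poses are not given: they have to be found in the camera images.
- sleeve_a: blowpipe sleeve: aluminium tube, 42 mm outside diameter, 90 mm long, 140 to 280 g, bore 26 mm seen at both ends, standing upright on the bench. Origin at its centre, 45 mm above its underside; z along its axis. The two sleeves look alike; the bore of one is choked 30 mm inside its ends, which only trying it on the gauge shows.
- sleeve_b: blowpipe sleeve: aluminium tube, 42 mm outside diameter, 90 mm long, 140 to 280 g, bore 26 mm seen at both ends, standing upright on the bench. Origin at its centre, 45 mm above its underside; z along its axis. The two sleeves look alike; the bore of one is choked 30 mm inside its ends, which only trying it on the gauge shows.
- gauge_pin: fixed steel pin, 22 mm diameter, 62 mm long, its last 12 mm tapering to a blunt 10 mm tip, leaning 30 degrees from vertical, roughly towards the robot. Origin at the pin's foot, in the middle of the flat 52 mm wide shoulder that carries it, 120 mm above the bench; z runs along the pin to the tip at z = 62 mm. A sleeve that fits goes on with 2 mm clearance all round until its end face meets the shoulder.
- gauge: fixed base of the gauge, 110 x 90 mm plate, 14 mm thick, with a 50 mm block, 42 mm high, towards its +x. Origin at the centre of its underside; the pin leans towards its -x. A sleeve that fits ends with its centre 45 mm from the shoulder along the pin; a choked one stops hard about 27 mm short of that.
- tray: fixed rectangular wooden tray holding glass rods, a bystander, 150 (x) x 130 (y) x 30 mm tall. Origin at the centre of its underside.
- pan: fixed round steel pan for the choked sleeve, 146 mm across the rim, 34 mm tall, inner floor 5 mm above its underside and about 124 mm across. Origin at the centre of its underside.
- paper_cup: white paper-style cup, 80 mm across the rim, 110 mm tall; a bystander.
- tumbler: clear glass tumbler, 80 mm across, 90 mm tall; a bystander.
- collar: short wide steel collar lying flat, 68 mm across and 28 mm tall (not one of the sleeves); a bystander.
- wood_block: dark wooden shaping cup with a stick handle, 90 mm across, 60 mm tall, handle end 168 mm from its axis; a bystander.
- brush: hand brush lying flat; a bystander.

How it is judged:
By the outcome, as a careful person would: the job done as asked, in the order asked, and still so for the second after the job is handed in, with the robot touching nothing.
It also fails if it takes over 61 s, if anything falls off the work surface, if the arm or the gripper's body presses on something with over 40 N, if the wrist force passes 120 N, or if a joint passes its speed limit or range.

## Working session

There is one attempt and no reset: what is moved stays moved. The work goes in short steps, each a Python script; the robot and the scene stay as the last script left them, time stands still between calls to the robot, and variables do not carry over. Pictures are saved under pics/ and viewed, at most 10 in all, crops included, and the job is handed in when it is done.

```bash
mkdir -p pics; cat > h.py <<'E'
import numpy as np, cv2
from cell import bot
def shot(c,n=None):
    im=bot.camera(c)
    if n: cv2.imwrite(f'pics/{n}.png',cv2.cvtColor(np.asarray(im),cv2.COLOR_RGB2BGR))
    return im
E
python3 - <<'E'
from h import *
print(bot.read_clock())
for c in('top','side'):
    shot(c,c+'0')
    k=bot.calibration(c); print(c,np.round(k['mtx'],1).tolist(),np.round(k['extrinsics'],4).tolist())
    for t in('sleeve_a','gauge_pin','gauge','pan','tray','paper_cup','tumbler','collar','wood_block','brush'):
        print(t,[(np.round(d['bbox'],1).tolist(),round(d['confidence'],2)) for d in bot.search_frame(c,t)][:4])
print(bot.calibration('wrist'))
a=cv2.imread('pics/top0.png');b=cv2.imread('pics/side0.png')
print(bot.read_clock())
E
```

```text
0.0
top [[434.9, 0.0, 279.6], [0.0, 434.9, 202.0], [0.0, 0.0, 1.0]] [[0.023, -0.9995, 0.0197, -0.0217], [-0.9837, -0.0262, -0.1781, 0.5848], [0.1786, -0.0153, -0.9838, 1.268], [0.0, 0.0, 0.0, 1.0]]
sleeve_a [([331.5, 258.2, 16.0, 12.2], 0.74), ([196.0, 237.5, 22.0, 14.6], 0.47)]
gauge_pin [([279.7, 165.7, 17.3, 19.8], 0.79)]
gauge [([271.1, 157.4, 29.1, 38.6], 0.65), ([165.1, 179.4, 46.2, 48.7], 0.41)]
pan [([350.7, 175.9, 42.3, 48.0], 0.97)]
tray [([166.1, 178.8, 43.8, 49.0], 0.62)]
paper_cup [([204.7, 128.2, 31.0, 33.8], 0.89), ([278.3, 162.4, 19.0, 23.4], 0.58)]
tumbler [([348.8, 176.2, 43.1, 44.3], 0.68), ([324.3, 134.5, 26.6, 32.8], 0.63), ([332.0, 257.0, 14.6, 13.7], 0.28)]
collar [([259.1, 254.6, 20.2, 22.2], 0.75)]
wood_block [([115.0, 201.0, 32.5, 74.2], 0.64)]
brush [([380.9, 243.2, 63.4, 31.9], 0.86)]
side [[540.4, 0.0, 279.4], [0.0, 540.4, 216.9], [0.0, 0.0, 1.0]] [[0.9339, -0.3575, -0.0058, -0.5321], [-0.2559, -0.6569, -0.7092, 0.2394], [0.2498, 0.6638, -0.705, 1.3591], [0.0, 0.0, 0.0, 1.0]]
sleeve_a [([208.5, 184.3, 19.2, 31.4], 0.72), ([235.6, 292.2, 19.7, 35.4], 0.6)]
[... 256 characters left out ...]
, 0.66), ([300.9, 161.2, 31.1, 40.0], 0.47)]
collar [([208.0, 247.9, 22.7, 26.0], 0.83)]
wood_block [([173.0, 151.6, 64.9, 22.6], 0.89)]
brush [([275.6, 356.2, 20.1, 63.8], 0.95)]
{'mtx': array([[309.33590367,   0.        , 277.03513122],
       [  0.        , 309.33590367, 207.56709208],
       [  0.        ,   0.        ,   1.        ]]), 'hand_eye': array([[-3.17125130e-04, -9.50086799e-01, -3.11985536e-01,
         8.04585071e-02],
       [ 9.99999903e-01, -3.96260730e-04,  1.90255581e-04,
         1.21611112e-03],
       [-3.04386932e-04, -3.11985446e-01,  9.50086832e-01,
        -1.43339815e-01],
       [ 0.00000000e+00,  0.00000000e+00,  0.00000000e+00,
         1.00000000e+00]])}
1.1
```

```bash
python3 - <<'E'
import cv2,numpy as np
a=cv2.imread('pics/top0.png')[110:300,100:460];b=cv2.imread('pics/side0.png')[130:430,150:420]
cv2.imwrite('pics/t1.png',cv2.resize(a,None,fx=2.2,fy=2.2,interpolation=3))
cv2.imwrite('pics/s1.png',cv2.resize(b,None,fx=2,fy=2,interpolation=3))
from h import bot
def P(c):
    k=bot.calibration(c);return k['mtx']@k['extrinsics'][:3]
def tri(u,v):
    x=cv2.triangulatePoints(P('top'),P('side'),np.float64(u),np.float64(v));return (x[:3]/x[3]).ravel().round(4)
# bbox centres
T=dict(s1=(331.5,258.2,16,12.2),s2=(196,237.5,22,14.6),pin=(279.7,165.7,17.3,19.8),pan=(350.7,175.9,42.3,48),collar=(259.1,254.6,20.2,22.2),cup=(204.7,128.2,31,33.8),tum=(324.3,134.5,26.6,32.8),tray=(166,178.8,43.8,49),wb=(115,201,32.5,74))
S=dict(s1=(235.6,292.2,19.7,35.4),s2=(208.5,184.3,19.2,31.4),pin=(300.9,205,31.5,36.6),pan=(307.6,294.3,61.2,60.6),collar=(208,247.9,22.7,26),cup=(301.5,160,28.6,41.6),tum=(358.2,244.1,32.8,42.7),tray=(222,159.4,64.4,46.3),wb=(173,151.6,64.9,22.6))
c=lambda b:(b[0]+b[2]/2,b[1]+b[3]/2)
for n in T: print(n,tri(c(T[n]),c(S[n])))
E
```

```text
s1 [ 0.4067 -0.1903  0.0513]
s2 [0.4546 0.2053 0.0521]
pin [ 0.6608 -0.0313  0.1031]
pan [ 0.6064 -0.2949  0.0274]
collar [0.3992 0.0187 0.0072]
cup [0.7587 0.1819 0.0499]
tum [ 0.7564 -0.1845  0.0584]
tray [0.5868 0.2754 0.0194]
wb [4.763e-01 4.473e-01 4.000e-04]
```

View pics/t1.png

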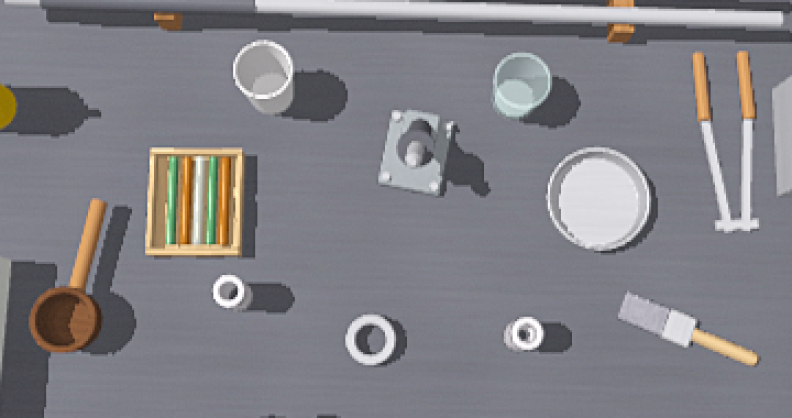

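View pics/s1.png

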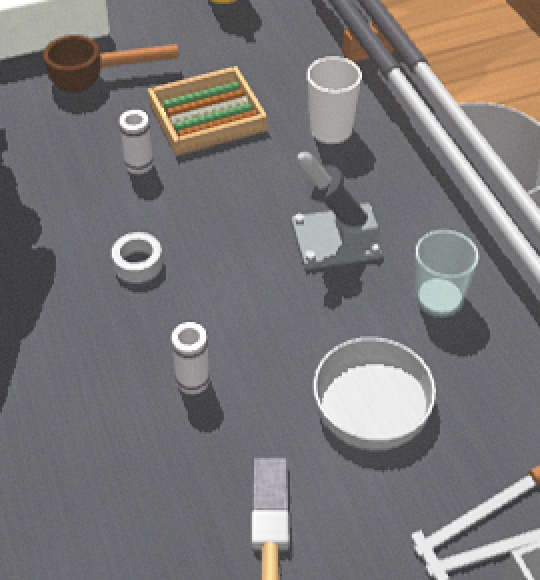

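The top view shows sleeves at about (204,243) and (339,261), the pin tip at (288,179) and the pan at (372,200). The side view agrees: tip at (302,208), pan at (338,325). The triangulated heights are plausible. Next I take close wrist looks at the sleeves and the pin.

```bash
cat >> h.py <<'E'
from scipy.spatial.transform import Rotation as R
from scipy.optimize import least_squares
import json
def quat(z,x):
    z=np.array(z,float);z/=np.linalg.norm(z);x=np.array(x,float);x-=z*(x@z);x/=np.linalg.norm(x)
    q=R.from_matrix(np.c_[x,np.cross(z,x),z]).as_quat();return q[[3,0,1,2]]
def tool():
    T=np.eye(4);q=np.array(bot.read_tool_rot());T[:3,:3]=R.from_quat(q[[1,2,3,0]]).as_matrix();T[:3,3]=bot.read_position();return T
def P(c,T=None):
    k=bot.calibration(c)
    E=np.linalg.inv(T@k['hand_eye']) if c=='wrist' else k['extrinsics']
    return k['mtx']@E[:3]
def proj(Pm,X):
    x=Pm@np.c_[X,np.ones(len(X))].T;return (x[:2]/x[2]).T
E
python3 - <<'E'
from h import *
T=tool();print('start tool x',T[:3,0].round(2))
s=np.sin(np.pi/6);c=np.cos(np.pi/6)
for sg in(1,-1):
    print(sg,bot.solve_ik([.455,.205,.25],quat([0,0,-1],[sg,0,0])),bot.solve_ik([.62,-.03,.22],quat([s,0,-c],[sg*c,0,sg*s])),bot.solve_ik([.62,-.03,.22],quat([s,0,-c],[0,sg,0])))
    for p in([.455,.205,.25],[.55,.03,.28],[.407,-.19,.25]):print(bot.solve_ik(p,quat([0,0,-1],[sg,0,0])) is not None)
E
```

```text
start tool x [-0.89  0.45  0.  ]
1 [ 0.27529035  0.21933787 -0.28915177  1.06230669  0.         -2.86630231] [-0.22151447  0.13731758 -0.63028886  0.29023605  0.11007583  2.94897304] [-0.22151447  0.13731758 -0.63028886  0.29023605  0.11007583  1.37817671]
True
True
True
-1 [ 0.27529035  0.21933787 -0.28915177  1.06230669  0.          0.27529035] [-0.22151447  0.13731758 -0.63028886  0.29023605  0.11007583 -0.19261962] [-0.22151447  0.13731758 -0.63028886  0.29023605  0.11007583 -1.76341594]
True
True
True
```

```bash
python3 - <<'E'
from h import *
D=quat([0,0,-1],[-1,0,0]);out={}
for n,p,th in(('s2',[.42,.205,.22],['sleeve_a']),('pinL',[.57,.06,.25],['gauge_pin','gauge']),('pinR',[.60,-.12,.25],['gauge_pin','gauge']),('s1',[.38,-.18,.22],['sleeve_a'])):
    bot.move_pose(p,D);T=tool();shot('wrist','w_'+n)
    out[n]=dict(T=T.tolist(),det={t:[(d['bbox'],d['confidence']) for d in bot.search_frame('wrist',t)] for t in th})
    print(n,{t:[(np.round(b,1).tolist(),round(c,2)) for b,c in v] for t,v in out[n]['det'].items()})
json.dump({k:{'T':v['T'],'det':{a:[(list(map(float,b)),float(c)) for b,c in w] for a,w in v['det'].items()}} for k,v in out.items()},open('w.json','w'))
im=[cv2.imread(f'pics/w_{n}.png') for n in('pinL','pinR')]
cv2.imwrite('pics/sl.png',cv2.resize(np.hstack([cv2.imread(f'pics/w_{n}.png') for n in('s2','s1')]),(800,300)))
print(bot.read_clock())
E
```

```text
s2 {'sleeve_a': [([260.4, 193.3, 47.6, 60.3], 0.97)]}
pinL {'gauge_pin': [([160.7, 248.9, 54.9, 53.3], 0.64)], 'gauge': [([160.6, 197.5, 87.0, 102.1], 0.62), ([386.9, 123.9, 135.5, 122.5], 0.37)]}
pinR {'gauge_pin': [([329.6, 220.2, 77.0, 55.4], 0.58), ([527.1, 99.0, 32.6, 125.2], 0.25)], 'gauge': [([301.3, 174.3, 103.4, 100.7], 0.89)]}
s1 {'sleeve_a': [([253.8, 180.4, 43.8, 65.8], 0.56)]}
5.3917
```

View pics/w_pinL.png

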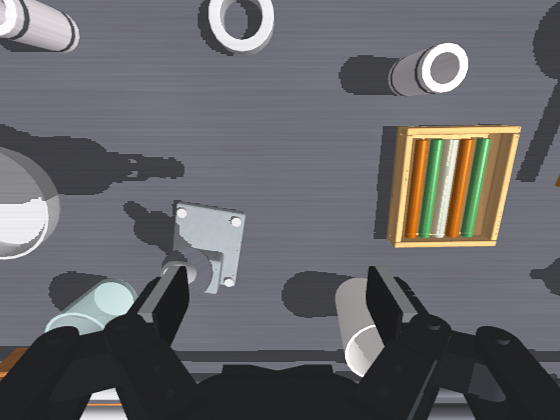

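View pics/w_pinR.png

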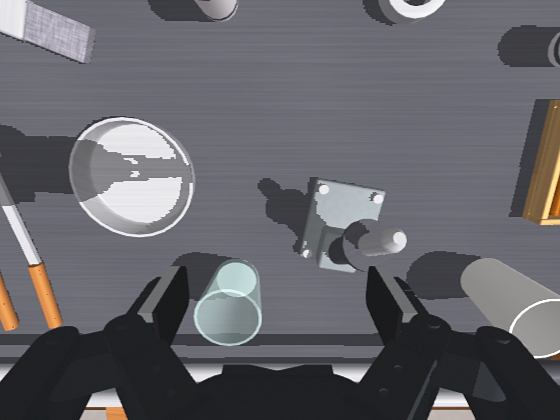

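View pics/sl.png

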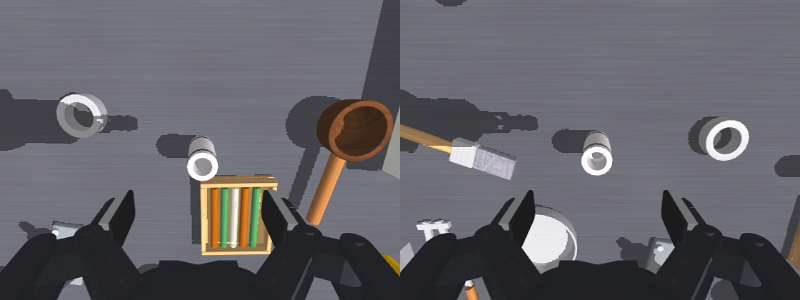

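Left wrist view: the finger hides the pin. Right wrist view: tip at about (398,240), shoulder at about (362,246). The sleeves are seen cleanly, at about (203,165) and (596,158) in the half-scale picture. I fit the sleeves and the pan, then take two better looks at the pin.

```bash
python3 - <<'E'
from h import *
w=json.load(open('w.json'))
th=np.linspace(0,2*np.pi,73)
def cyl(x,y,z0,h,r): return np.vstack([np.c_[x+r*np.cos(th),y+r*np.sin(th),0*th+z] for z in(z0,z0+h)])
def bb(Pm,X):
    p=proj(Pm,X);return np.r_[p.min(0)-.5,p.max(0)+.5]
def xy(b):return np.r_[b[:2],np.add(b[:2],b[2:])]
obs={'s1':[('top',(331.5,258.2,16,12.2)),('side',(235.6,292.2,19.7,35.4))],'s2':[('top',(196,237.5,22,14.6)),('side',(208.5,184.3,19.2,31.4))]}
for n in obs:
    L=[(P(c),xy(b),.3) for c,b in obs[n]]+[(P('wrist',np.array(w[n]['T'])),xy(w[n]['det']['sleeve_a'][0][0]),1)]
    for nm,M in(('all',L),('wrist',L[2:])):
        f=lambda q:np.concatenate([(bb(m,cyl(q[0],q[1],q[2],.09,.021))-b)*k for m,b,k in M])
        r=least_squares(f,[.43,0,0],diff_step=1e-4);print(n,nm,r.x.round(4),r.fun.round(1))
M=[(P('top'),xy((350.7,175.9,42.3,48))),(P('side'),xy((307.6,294.3,61.2,60.6)))]
r=least_squares(lambda q:np.concatenate([bb(m,cyl(q[0],q[1],q[2],.034,.073))-b for m,b in M]),[.6,-.3,0],diff_step=1e-4);print('pan',r.x.round(4),r.fun.round(1))
D=quat([0,0,-1],[-1,0,0])
Ts={}
for n,p in(('pA',[.69,-.08,.26]),('pB',[.69,0.02,.26])):
    bot.move_pose(p,D);Ts[n]=tool().tolist();shot('wrist',n)
json.dump(Ts,open('p.json','w'))
im=np.hstack([cv2.resize(cv2.imread(f'pics/{n}.png')[60:260,c:c+160],None,fx=2.5,fy=2.5,interpolation=3) for n,c in(('pA',280),('pB',180))]);cv2.imwrite('pics/pAB.png',im);print(im.shape,bot.read_clock())
E
```

```text
s1 all [ 0.4099 -0.1805 -0.0012] [-1.4 -1.5 -0.4 -0.2 -0.5 -0.8 -0.3 -0.2 -0.7  0.6  0.5 -0.6]
s1 wrist [ 4.096e-01 -1.804e-01 -4.000e-04] [-0.7  0.6  0.7 -0.5]
s2 all [ 0.4618  0.2139 -0.008 ] [-0.2 -1.6 -1.  -0.7  0.4  0.1  0.   0.6  2.  -2.5 -2.1  1.8]
s2 wrist [ 0.4637  0.2141 -0.0122] [ 2.3 -2.  -2.3  1.6]
pan [ 0.6067 -0.2928  0.0098] [-4.2 -1.4  3.7 -0.3 -1.4  0.5  0.4  0.5]
(500, 800, 3) 7.2167
```

View pics/pAB.png

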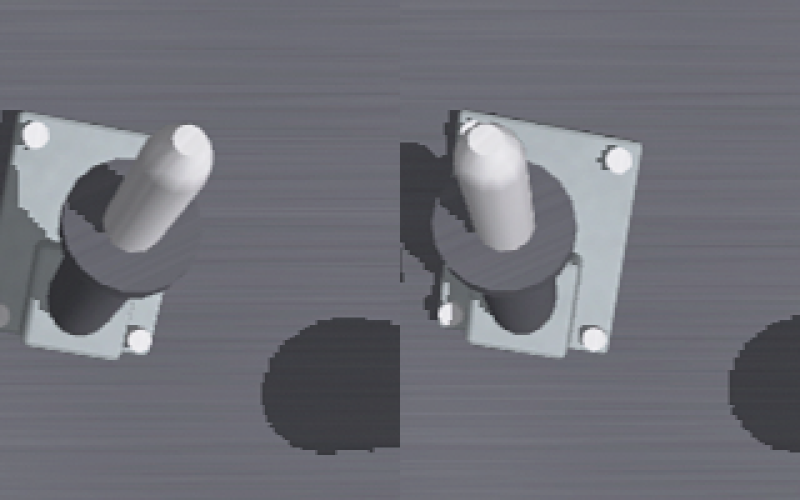

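Both crops show the pin well. Tip disc: A (189,140), B (483,139). Shoulder ellipse: A spans 60–200 by 157–295, B spans 431–577 and its bottom is at 291. Plate corners in B: (462,111), (641,145), (606,352). I fit the pin model to these.

```bash
cat > pinfit.py <<'E'
from h import *
Ts={k:np.array(v) for k,v in json.load(open('p.json')).items()}
PA,PB=P('wrist',Ts['pA']),P('wrist',Ts['pB'])
px=lambda u,v,o:np.array([o+(u+.5)/2.5-.5,60+(v+.5)/2.5-.5])
A=lambda u,v:px(u,v,280)
B=lambda u,v:px(u-400,v,180)
th=np.linspace(0,2*np.pi,181)
def frame(az,lean):
    z=np.array([np.sin(lean)*np.cos(az),np.sin(lean)*np.sin(az),np.cos(lean)])
    y=np.cross(z,[0,0,1.]);y/=np.linalg.norm(y);return np.cross(y,z),y,z
def f(q):
    o=q[:3];x,y,z=frame(q[3],q[4])
    ring=lambda r:o+r*(np.outer(np.cos(th),x)+np.outer(np.sin(th),y))
    r=[]
    for Pm,C,t,(l,rt,tp,bt),pb in((PA,A,(189,140),(60,200,157,295),252),(PB,B,(483,139),(431,577,None,291),250)):
        r+=list(proj(Pm,(o+.062*z)[None])[0]-C(*t))
        s=proj(Pm,ring(.026));mn,mx=s.min(0),s.max(0)
        r+=[mn[0]-C(l,0)[0],mx[0]-C(rt,0)[0],mx[1]-C(0,bt)[1]]
        if tp:r+=[mn[1]-C(0,tp)[1]]
        r+=[proj(Pm,ring(.011)).max(0)[1]-C(0,pb)[1]]
    for c in(('top',(288.2,179.1)),('side',(302.5,208.5))): r+=list(.3*(proj(P(c[0]),(o+.062*z)[None])[0]-c[1]))
    return np.array(r)
r=least_squares(f,[.66,-.03,.12,np.pi,.52],diff_step=1e-5)
if __name__=='__main__':
    print(r.x.round(4),r.fun.round(1));x,y,z=frame(*r.x[3:]);print('tip',(r.x[:3]+.062*z).round(4),'lean',np.degrees(r.x[3:]))
    def onplane(Pm,p,h):
        M=np.c_[Pm[:,0],Pm[:,1],Pm[:,2]*h+Pm[:,3]];v=np.linalg.solve(M,[*p,1]);return v[:2]/v[2]
    k=[onplane(PB,B(*p),.014) for p in((462,111),(641,145),(606,352))];print(np.round(k,4),[np.degrees(np.arctan2(*(d[::-1]))) for d in(k[1]-k[2],k[0]-k[1])],np.linalg.norm(k[1]-k[2]),np.linalg.norm(k[0]-k[1]))
    r2=least_squares(lambda q:np.r_[f(np.r_[q,np.pi/6])],r.x[:4],diff_step=1e-5);print('lean30',r2.x.round(4),r2.fun.round(1))
E
python3 pinfit.py
```

```text
[ 0.6467 -0.0292  0.1207  2.9696  0.5221] [-0.4  0.1  0.1  0.6 -1.   0.   0.2  0.3  0.2 -0.2 -0.6  0.1  0.5 -0.4
  1.3 -0.9 -0.6]
tip [ 0.6162 -0.0239  0.1744] lean [170.1438767  29.9139578]
[[ 0.6078 -0.0653]
 [ 0.6234  0.0204]
 [ 0.7282  0.0019]] [np.float64(169.98981524214577), np.float64(-100.32245576603009)] 0.10644745897707487 0.08701727220802463
lean30 [ 0.6467 -0.0292  0.1207  2.9695] [-0.4 -0.   0.1  0.5 -0.9  0.1  0.2  0.4  0.1 -0.2 -0.6  0.2  0.6 -0.4
  1.3 -0.9 -0.6]
```

The pin fit agrees with the given sizes: foot z 0.1207, lean 29.9°, azimuth 170°, and the plate yaw matches. I pick s1 and bring it above the pin tip.

```bash
cat >> h.py <<'E'
D=quat([0,0,-1],[-1,0,0]); ZG=.042
def pinz():
    az,l=2.9696,np.pi/6
    return np.array([np.sin(l)*np.cos(az),np.sin(l)*np.sin(az),np.cos(l)])
FOOT=np.array([.6467,-.0292,.1207]); QP=quat(-pinz(),[np.cos(2.9696),np.sin(2.9696),0])
def pick(x,y):
    bot.move_pose([x,y,.16],D); bot.move_linear([x,y,ZG],speed=.12,until_force=15)
    print('z',bot.read_position()[2]); bot.set_gripper(0,grasp_force=45)
    print('w',bot.read_gripper_width(),bot.read_finger_force(),bot.read_position())
    bot.move_linear([x,y,.24],speed=.2); print('w',bot.read_gripper_width())
def at(d): return FOOT+pinz()*(ZG+d)   # sleeve end face d above the shoulder
E
python3 - <<'E'
from h import *
for d in(.09,0):print(bot.solve_ik(at(d),QP) is not None)
bot.move_linear([.60,-.1,.28],speed=.25)
bot.set_gripper(1.0)
pick(.4098,-.1804)
bot.move_pose(at(.09),QP); print(bot.read_position(),at(.09),bot.read_ft_force())
T=tool();json.dump(T.tolist(),open('pre.json','w'));shot('wrist','pre');shot('side','pre_s')
s=cv2.imread('pics/pre_s.png')[150:280,230:390]
cv2.imwrite('pics/pre2.png',np.hstack([cv2.resize(cv2.imread('pics/pre.png'),(430,322)),cv2.resize(s,(368,322))[:,:368]]))
print(bot.read_clock())
E
```

```text
True
True
z 0.042501093667029276
w 0.48004232552111975 44.62145246565342 [ 0.41015497 -0.18069408  0.04253524]
w 0.4776670866960088
[ 0.58089366 -0.01834895  0.23410059] [ 0.58167378 -0.01790437  0.23501535] [-0.18981382 -0.16211301 -1.63741028]
12.9083
```

View pics/pre2.png

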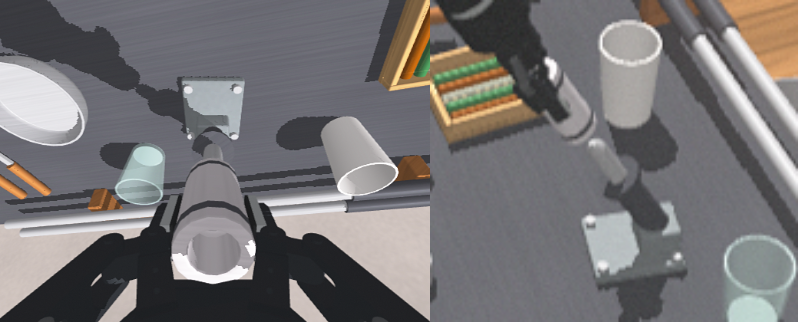

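The sleeve is held in line with the pin in both views: its lower end is at (210,165) and the pin tip just past it at (210,150). I slide it on gently, stopping on force.

```bash
python3 - <<'E'
from h import *
z=pinz()
dep=lambda:(np.array(bot.read_position())-FOOT)@z-ZG
f0=np.array(bot.read_ft_force())
for d,F in((.045,6),(-.004,7)):
    h=bot.move_linear(at(d),speed=.035,until_force=F)
    f=np.array(bot.read_ft_force())-f0
    print('target',d,'hit',h,'depth',round(dep(),4),'axial',round(f@z,2),'lat',(f-z*(f@z)).round(2),'clk',bot.read_clock())
    if h:break
shot('side','on1');shot('wrist','on1w')
E
```

```text
target 0.045 hit False depth 0.0452 axial 0.59 lat [-0.74 -0.18 -0.4 ] clk 14.3417
target -0.004 hit True depth 0.0259 axial 4.49 lat [ 2.07 -0.98  1.28] clk 15.05
```

It stopped 26 mm short of home. Axial force is about 4.5 N and side force is small, so the bore looks choked. I repeat once from 6 mm back as a check, then stand it in the pan.

```bash
python3 - <<'E'
from h import *
z=pinz()
dep=lambda:(np.array(bot.read_position())-FOOT)@z-ZG
o=np.array([.0004,-.0002,.0002])
bot.move_linear(at(.032)+o,speed=.05)
h=bot.move_linear(at(.018)+o,speed=.03,until_force=7);d=dep();print(h,d,bot.read_ft_force())
bot.move_linear(at(.032)+o,speed=.08)
if not(h and .02<d<.033): raise SystemExit('unclear')
bot.move_linear(at(.10),speed=.12)
p=np.array([.6067,-.2928,.17]);bot.move_pose(p,D)
p[2]=.062;bot.move_linear(p,speed=.15)
p[2]=.036;print(bot.move_linear(p,speed=.03,until_force=4),bot.read_position(),bot.read_ft_force())
T=tool();shot('wrist','panw');print(bot.read_clock())
bot.set_gripper(.75);bot.wait(.2)
bot.set_gripper(1.);p[2]=.2;bot.move_linear(p,speed=.2)
shot('side','pan_s');shot('wrist','panw2')
s=cv2.imread('pics/pan_s.png')[230:390,250:420]
cv2.imwrite('pics/pan2.png',np.hstack([cv2.resize(cv2.imread('pics/panw2.png'),(430,322)),cv2.resize(s,(342,322))]))
print(bot.read_clock())
E
```

```text
True 0.025952940589873887 [-1.29154249 -1.08684157  2.89361954]
True [ 0.60693016 -0.29341404  0.04714749] [0.33329916 0.65852422 3.46379503]
19.3167
21.2333
```

View pics/pan2.png

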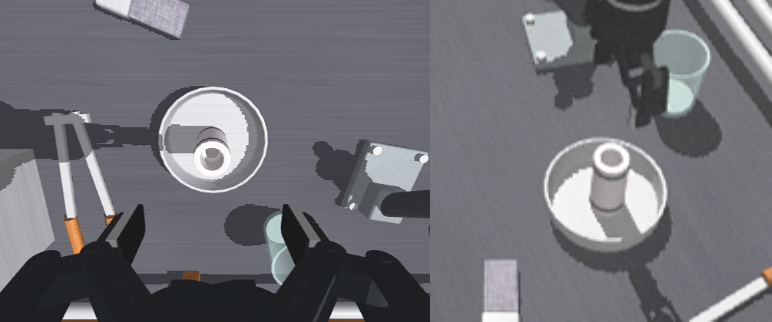

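The choked sleeve stands upright in the pan, top ring at (212,158) in the wrist view and (610,160) in the side view. Next I refine s2 from its ring centre in the stored views and pick it.

```bash
python3 - <<'E'
from h import *
w=json.load(open('w.json'))
def onplane(Pm,p,h):
    M=np.c_[Pm[:,0],Pm[:,1],Pm[:,2]*h+Pm[:,3]];v=np.linalg.solve(M,[*p,1]);return v[:2]/v[2]
print(onplane(P('wrist',np.array(w['s2']['T'])),(283.5,231.7),.09),onplane(P('wrist',np.array(w['pinL']['T'])),(444,67.5),.09),'s1 check',onplane(P('wrist',np.array(w['s1']['T'])),(275,224.7),.09))
bot.move_pose([.46,.214,.20],D)
T=tool();shot('wrist','s2c')
b=bot.search_frame('wrist','sleeve_a');print([(np.round(d['bbox'],1),d['confidence']) for d in b][:2])
im=cv2.imread('pics/s2c.png');Pm=P('wrist',T)
print('expected centre px',proj(Pm,np.array([[.4605,.214,.09]])))
cv2.imwrite('pics/s2cc.png',cv2.resize(im[120:320,180:380],(600,600),interpolation=3));print(bot.read_clock())
json.dump(T.tolist(),open('s2c.json','w'))
E
```

```text
[0.4542012  0.21307568] [0.45587435 0.21236884] s1 check [ 0.40903146 -0.18104264]
[(array([251.8, 162. ,  50.8,  59.8]), 0.59)]
expected centre px [[276.20623714 203.50394096]]
23.2417
```

View pics/s2cc.png

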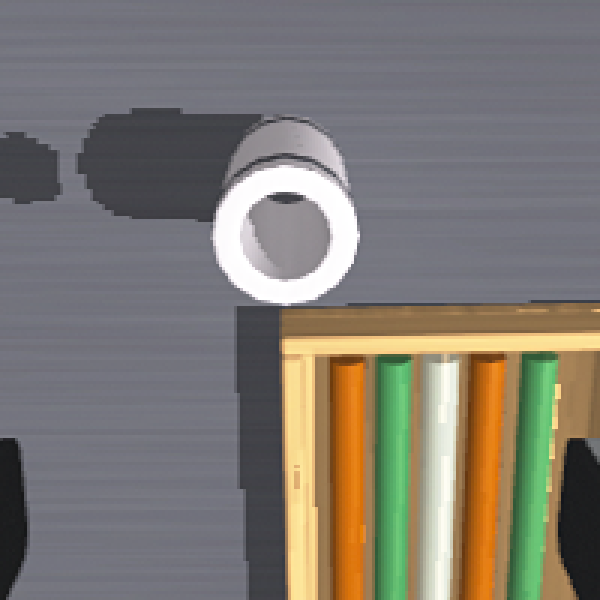

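The ring centre is at (286,235) in the crop, which is (275,198) in the full image; the tray clears the fingers. I pick s2 and slide it on.

```bash
python3 - <<'E'
from h import *
Pm=P('wrist',np.array(json.load(open('s2c.json'))))
M=np.c_[Pm[:,0],Pm[:,1],Pm[:,2]*.09+Pm[:,3]];v=np.linalg.solve(M,[275.,198,1]);x,y=v[:2]/v[2];print(x,y)
assert abs(x-.455)<.006 and abs(y-.2135)<.006
pick(x+.0004,y)
bot.move_pose(at(.10),QP)
z=pinz();dep=lambda:(np.array(bot.read_position())-FOOT)@z-ZG
f0=np.array(bot.read_ft_force());print(f0,dep(),bot.read_clock())
for d,F in((.045,6),(.004,7),(-.006,8)):
    h=bot.move_linear(at(d),speed=.035 if d>0 else .015,until_force=F)
    f=np.array(bot.read_ft_force())-f0
    print('target',d,'hit',h,'depth',round(dep(),4),'axial',round(f@z,2),'lat',(f-z*(f@z)).round(2),'clk',bot.read_clock())
    if h:break
shot('side','on2')
s=cv2.imread('pics/on2.png')[150:280,230:390];cv2.imwrite('pics/on2c.png',cv2.resize(s,(640,520),interpolation=3))
E
```

```text
0.4555745433948047 0.21298234533054036
z 0.042739832746551625
w 0.47428655827727745 44.92090305313468 [0.45632883 0.21299884 0.04250297]
w 0.47340387678903423
[ 0.23121479 -0.20272722 -1.7803741 ] 0.09969980247971741 27.275
target 0.045 hit False depth 0.0452 axial 0.26 lat [0.6  0.82 0.26] clk 29.0
target 0.004 hit False depth 0.0042 axial 0.08 lat [-0.12  1.18 -0.19] clk 30.325
target -0.006 hit True depth -0.0004 axial 4.81 lat [ 0.29 -0.3   0.19] clk 30.7417
```

Home: it stopped at the shoulder (depth −0.4 mm) with no resistance on the way. I release, retreat along the pin axis and check.

```bash
python3 - <<'E'
from h import *
bot.set_gripper(.75);bot.wait(.2);bot.set_gripper(1.)
bot.move_linear(at(.12),speed=.12)
bot.move_pose([.45,-.03,.32],D);bot.wait(.3)
im=shot('side','fin_s');T=tool();shot('wrist','fin_w');shot('top','fin_t')
for t in('sleeve_a',):print([(np.round(d['bbox'],1).tolist(),round(d['confidence'],2)) for d in bot.search_frame('side',t)])
for c in('side','top'):
    z=pinz();print(c,proj(P(c),np.array([FOOT,FOOT+.09*z,FOOT+.117*z])).round(1).tolist())
s=cv2.imread('pics/fin_s.png')[150:390,200:420];t=cv2.imread('pics/fin_t.png')[110:300,170:420]
cv2.imwrite('pics/fin.png',np.hstack([cv2.resize(s,(385,420),interpolation=3),cv2.resize(t,(415,420),interpolation=3)]));print(bot.read_clock(),bot.read_ft_force())
E
```

```text
[([287.8, 191.0, 31.7, 33.9], 0.81), ([328.1, 302.4, 21.2, 33.0], 0.68)]
side [[310.5, 219.8], [294.1, 200.4], [288.9, 194.2]]
top [[288.1, 177.2], [286.1, 186.3], [285.4, 189.3]]
34.1583 [-0.38525112 -0.40148702  0.27156687]
```

View pics/fin.png

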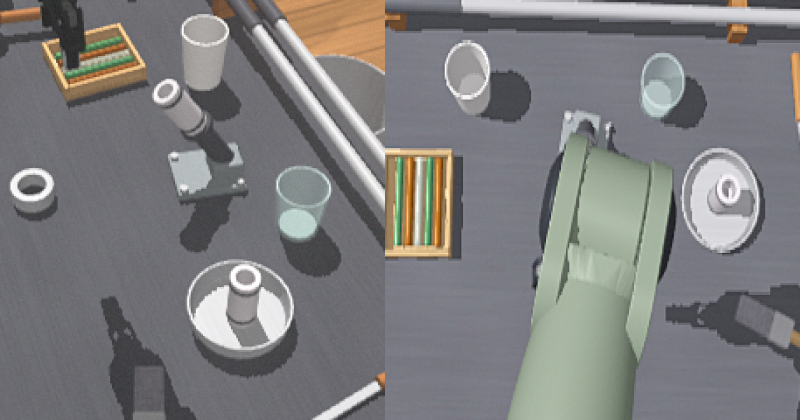

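The sleeve on the pin has its top ring at about (296,203) in the side view; fully home predicts (294,200). The other sleeve stands upright in the pan, and the bystanders have not moved.

```bash
python3 -c "
from cell import bot
print(bot.close_job())"
```

```text
the job is handed in; nothing more can be done
None
```

The right-hand sleeve proved choked (it stopped 26 mm short on the pin, twice) and now stands upright in the pan; the left-hand one went fully home against the shoulder, both are released, and the job was handed in at about 34 s.

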